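# Hang the parts bin on the louvred panel and restock it

## Robot

A 6-joint arm with a two-finger parallel gripper is mounted at the origin on a cart in front of the work surface, level with it; the furniture and walls round the work are solid. World frame = base frame: x ahead of the robot, y to its left, z up, the work surface at z = 0. Lengths are in m, angles in degrees, forces in N, time in s.
With the tool pointing down it reaches from about 0.35 to 0.925 m from the base axis. Payload 6.4 kg.
Tool frame: the origin (TCP) lies at the very end of the fingers, on their centre line; the grasp point (between the pads) lies 19 mm behind it; z points along the fingers, y is the line along which they close (so a half turn about z gives the same grasp; the last joint's range is limited). The gripper opens to 85 mm and grips with 20 to 120 N. Pads are 22 mm wide; open, the fingers measure 114 mm over their backs; the gripper's body (76 mm by 85 mm) begins 54 mm behind the grasp point. The pads swing forward as they close: fully open they stand 13 mm farther back than shut.
Start: joints at [-77.355, 14.043, 89.255, -0, 76.702, -9.975], TCP at [0.25, -0.6, 0.231] pointing down, gripper open.
Joint ranges: [-179.41, 179.41], [-58.25, 129.5], [7.25, 145.43], [-54.29, 234.29], [11.92, 165.04], [-157.13, 157.13]. Speed limits (degrees/s): [147.25, 147.25, 180, 180, 180, 180].

## Interface

Orientations are given as a 3x3 rotation matrix whose columns are the frame's x, y, z axes.
In Python, from bench import manip, cams gives the robot as it stands.
- The arm moves only by the tool servo_tool, never from a script. Its argument "steps" is a list of rows, each a list of 7 numbers: the turn, a rotation vector about the tool's x, y, z in rad, then the shift along the tool's x, y, z in mm, then the finger opening in mm, from 0 to 85.4. A call has 1 to 12 rows; each row is the pose to reach, as a shift and turn from the pose commanded when the call began, along the tool's axes at that moment; what a row does not reach only later rows make up. A row lasts 1/10 s, in which the tool goes at most 50 mm and 8.59 degrees, less where a joint would pass 70% of its speed; a pose out of reach is approached as far as the arm can. A call with a gripper value outside its range is refused whole. The fingers move at their own pace and stop on an object; the grip force is fixed at half the most. Time passes only in rows, so rows that repeat a pose let the fingers close. It gives the time, the measured TCP pose, the force, the opening and the grip force at its end, in the units of the state.
- manip.state(): the state, without advancing time (a new reading comes with each control period).
- cams.snapshot(name): name is "side" or "top" or "wrist"; returns the picture (400x640x3 uint8, red, green, blue); there is no depth.
- cams.calibration(name): a dict with "fov_y" (degrees; the focal length in pixels is half the picture's height over the tangent of half this angle, whatever the lens; pixels are square), "cx", "cy" (the principal point, pixels), "world_from_camera" (4x4, takes a point from camera to world coordinates). Camera axes: x right, y up, looking along -z (the intrinsics and any distortion apply to the point x, -y, -z); pixel columns grow to the right and rows downward; lengths in m; the calibration is good to about 2 mm. A picture is of the moment at which its call begins: read the wrist's pose just before it. calibration takes no time and is no camera call; for the wrist camera it gives the pose at the moment of the call.
- manip.sign_off(): hands the job in; it is judged then, once.
Trained networks look in the newest picture that a camera, given by its name, has taken for a name from the list of things; names that differ only in an ending like _2 or _b are one class to them, and where a whole thing is asked for, a point or a joint stands for the part that bears it (a point fixed in the world has none). Each returns a list of dicts, best first, with "score" (0 to 1); they miss things now and then, are a little off and sometimes report something else, mostly with a low value. They report only what shows in the picture. A call takes as long as a camera call. They do not tell look-alikes from the thing itself.
- cams.masks_of(target, camera): "mask" (400x640 bool, what is visible of it) and "location" ([row, column] in pixels, amid what is visible of it).
The state is a dict: "t": time; "qpos": joint angles; "joint_velocities": joint speeds; "joint_efforts": joint torques, N m; "tcp_pos": TCP position; "ee_rot": TCP orientation; "wrist_force": force on the tool from outside, world axes, zero at the start; "ft_torque": the same for the moment, N m; "width": opening from 0.0 (shut) to 1.0 (fully open); "finger_force": force on a finger pad.
Only numpy, scipy, OpenCV 4.12 (cv2) and the standard library are available. Lean on these libraries where they do the work, as an engineer would, in place of code of your own. Each camera call takes 0.05 s, during which the arm holds its last target. There are 200 camera calls.

## Task

Hang the loose parts bin by its hooked back lip in the free place on the louvred panel, between the two hanging bins and level with them, with the lip fully home over the louvre. Then stand the larger of the two reagent bottles upright in that bin; leave the smaller bottle standing where it is.

Things in the scene. Friction and masses are not known exactly. Their poses are not given: they have to be found in the camera images.
- bin_grip (a point): Loose bin: middle of the label holder by which it is taken, a pad 74 wide, 30 mm long up the slope, 11 mm thick with the wall, flush with the rim; point 14 mm down the slope from the rim, 53 mm above the underside. Axes: x bin front to back, y left, z up. The wall leans 24 deg, top outward: a gripper coming down along (0.407,0,-0.914) stands flush to it and closes along (0.914,0,0.407).
- bin_lip (a point): Loose bin, same axes: middle of its hooked back lip, on the back wall's outer face at the lip's underside; (0.151, 0, 0.029) from bin_grip. The lip, 140 long, goes back 4 mm, then a flange 3 mm thick hangs down 15 mm, flaring to a 9 mm gap from the wall at its lower end. The lip's top is 3 mm above this point.
- bin_floor (a point): The loose parts bin, plain grey plastic, empty, 144 wide, 125 deep at the floor, walls 3 mm, back 85 and sloping front 68 mm high, 0.12 to 0.2 kg. Point: middle of the inner floor, 3 mm above the underside, (0.089, 0, -0.050) from bin_grip, (-0.0625, 0, -0.079) from bin_lip. Same axes.
- free_place (a point): Louvred panel: middle of the top edge of the free place's louvre, on its front face, 140 mm above the counter. Axes: x into the panel, y left, z up. The lip is upright, 2.5 thick, with a 14 mm wide channel behind. The bin is home when bin_lip lies on this point, axes parallel (it may droop about 2 deg). To hook it, bring bin_lip 18 to 24 mm above this point and 1 to 6 mm in front, then lower.
- stand: The fixed white louvred panel standing on the counter, 372 wide, 295 high, louvres in rows 55 mm apart. Origin below the middle of its sheet; axes as free_place. Two fixed bins 80 wide hang in the row of the free place, leaving a gap of 188 mm, and reach 165 mm in front of it. Three shallow fixed bins hang above, from 198 mm above the counter, reaching 56 mm in front of free_place.
- bottle_mid (a point): The larger reagent bottle, amber, white screw cap: 45 mm in diameter, 90 mm high, about 0.12 kg, standing upright. The body is straight up to 60 mm; the cap, 28 mm in diameter, takes the top 16 mm. Point on its axis, 45 mm above its underside; z up. It may stand left or right of the smaller one.
- small_bottle_mid (a point): The smaller reagent bottle, amber, black screw cap: 36 mm in diameter, 72 mm high, standing upright, to be left alone. Point on its axis, 36 mm above its underside.
There are look-alikes about, which are no part of the job. Leave any red look-alike of the part that bears bottle_mid alone. What is shaped like the part that bears small_bottle_mid but green or pink is not meant.

How it is judged:
By the outcome, as a careful person would: the job done as asked, in the order asked, and still so for the second after the job is handed in, with the robot touching nothing.
It also fails if it takes over 54 s, if anything falls off the work surface, if the arm or the gripper's body presses on something with over 40 N, if the wrist force passes 120 N, or if a joint passes its speed limit or range.

## Working session

There is one attempt and no reset: what is moved stays moved. The work goes in short steps, Python scripts to look and compute and a tool call to move; the robot and the scene stay as the last step left them, time stands still between calls to the robot, and variables do not carry over. Pictures are saved under pics/ and viewed, at most 10 in all, crops included, and the job is handed in when it is done.

Besides the shell and the picture viewer there is one more tool, called after "Call:" as name(argument=value, ...) on one line, values as JSON. servo_tool: Moves the arm, as the interface text tells. Its arguments: {"type":"object","properties":{"steps":{"type":"array"}},"required":["steps"]}

```bash
mkdir -p pics; ls; python3 - <<'E'
from bench import manip, cams
import cv2, numpy as np
np.set_printoptions(precision=4,suppress=True)
ims=[]
for c in ["side","top"]:
    im=cams.snapshot(c); k=cams.calibration(c)
    print(c,{a:b for a,b in k.items() if a!="world_from_camera"}); print(np.array(k["world_from_camera"]))
    cv2.imwrite(f"pics/{c}0.png",im[:,:,::-1])
    for t in ["bin_floor","free_place","stand","bottle_mid","small_bottle_mid","bin_grip","bin_lip"]:
        try:
            for r in cams.masks_of(t,c)[:3]:
                m=r["mask"]; ys,xs=np.where(m); print(t,round(r["score"],2),r["location"],m.sum(),xs.min(),xs.max(),ys.min(),ys.max())
        except Exception as e: print(t,e)
print(manip.state())
E
```

```text
pics
side {'fov_y': 42.751709677156434, 'cx': 318.89093020568373, 'cy': 195.4926340713137}
[[-0.4301  0.456  -0.7792 -0.5571]
 [-0.9028 -0.2196  0.3698  0.5375]
 [-0.0025  0.8625  0.5061  0.8366]
 [ 0.      0.      0.      1.    ]]
bin_floor 0.69 [188.2, 428.8] 1579 402 452 170 209
free_place 0.6 [168.9, 257.3] 12472 193 340 107 232
stand 0.56 [168.1, 260.2] 12504 193 340 107 232
bottle_mid 0.96 [259.4, 258.3] 533 247 265 241 276
bottle_mid 0.68 [284.5, 204.3] 650 194 216 260 299
small_bottle_mid 0.84 [237.5, 193.2] 312 187 202 226 252
small_bottle_mid 0.78 [247.0, 297.8] 298 291 303 234 260
small_bottle_mid 0.54 [259.6, 314.5] 303 308 322 244 270
bin_grip 0.94 [189.2, 428.7] 1532 402 451 170 209
bin_lip 0.98 [189.9, 428.3] 1486 403 452 170 208
bin_lip 0.63 [260.8, 257.6] 531 247 265 241 276
top {'fov_y': 46.86866100121724, 'cx': 330.0674407974204, 'cy': 198.5003250839011}
[[ 0.0171  0.9848 -0.1726  0.3077]
 [-0.9998  0.0154 -0.0111 -0.0262]
 [-0.0083  0.1728  0.9849  1.4935]
 [ 0.      0.      0.      1.    ]]
free_place 0.78 [145.9, 287.1] 7553 219 355 111 202
stand 0.62 [144.2, 28
[... 207 characters left out ...]
437.1] 2635 403 471 177 245
bin_grip 0.56 [147.7, 288.3] 7477 219 354 111 201
bin_lip 0.76 [212.2, 434.8] 2639 403 470 177 246
{'t': 0.8, 'qpos': array([-77.3545,  14.0397,  89.2532,  -0.0003,  76.7039,  -9.9756]), 'joint_velocities': array([-0.1391, -0.1004, -0.1006,  0.0656,  0.1262, -0.0307]), 'joint_efforts': array([  0.0004, -42.9477, -32.6412,  -0.0001,   0.0003,  -0.    ]), 'tcp_pos': array([ 0.25  , -0.6   ,  0.2313]), 'ee_rot': array([[ 0.9231,  0.3846,  0.    ],
       [ 0.3846, -0.9231, -0.0001],
       [-0.    ,  0.0001, -1.    ]]), 'wrist_force': array([-0.2884, -0.3032, -0.3882]), 'ft_torque': array([-0.0109,  0.0052, -0.0454]), 'finger_force': 0.0, 'width': 0.9956298138299146}
```

```bash
python3 - <<'E'
import cv2, numpy as np
a=cv2.imread("pics/side0.png")[95:310,175:475]; b=cv2.imread("pics/top0.png")[95:260,185:485]
f=lambda i,s:cv2.resize(i,None,fx=s,fy=s,interpolation=cv2.INTER_CUBIC)
cv2.imwrite("pics/a.png",f(a,2.66)); cv2.imwrite("pics/b.png",f(b,2.66))
E
```

```text
(no output)
```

View pics/a.png

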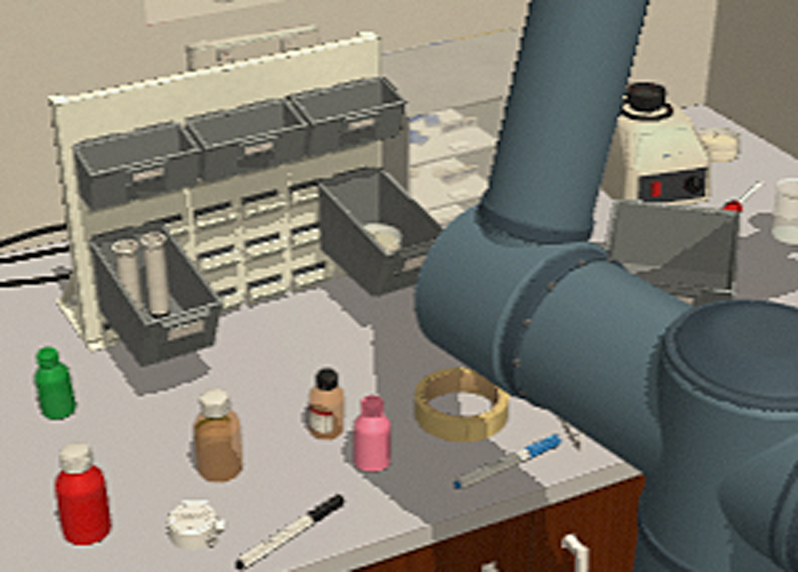

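View pics/b.png

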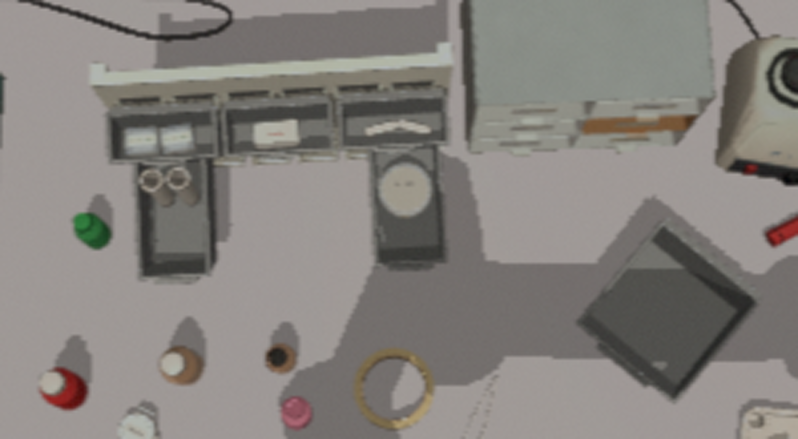

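```bash
cat > h.py <<'E'
from bench import manip, cams
import cv2, numpy as np
from scipy.optimize import minimize
np.set_printoptions(precision=4,suppress=True)
def K(c):
    k=cams.calibration(c); return k,200/np.tan(np.radians(k["fov_y"]/2)),np.array(k["world_from_camera"])
def proj(P,kk):
    k,f,T=kk; p=(np.atleast_2d(P)-T[:3,3])@T[:3,:3]
    return np.c_[k["cx"]+f*p[:,0]/-p[:,2], k["cy"]+f*p[:,1]/p[:,2]]
def onplane(u,v,z,kk):
    k,f,T=kk; d=T[:3,:3]@np.array([(u-k["cx"])/f,-(v-k["cy"])/f,-1]); o=T[:3,3]; return o+d*(z-o[2])/d[2]
def hullmask(P,kk):
    m=np.zeros((400*4,640*4),np.uint8); q=cv2.convexHull(proj(P,kk).astype(np.float32))
    cv2.fillConvexPoly(m,np.round(q*4+1.5).astype(np.int32),1)
    return cv2.resize(m.astype(np.float32),(640,400),interpolation=cv2.INTER_AREA)
def Rz(a): return np.array([[np.cos(a),-np.sin(a),0],[np.sin(a),np.cos(a),0],[0,0,1]])
# bin points about bin_floor
BIN=np.array([[x,s*y,z] for s in(-1,1) for x,y,z in[(-.0625-.0033,.072,-.003),(.0625,.072,-.003),(-.097,.072,.063),(.0625,.072,.082),(.0695,.07,.082),(.0715,.07,.067),(-.101,.037,.061),(-.089,.037,.034)]])
def cyl(d,h0,h1): a=np.linspace(0,2*np.pi,24); return np.vstack([np.c_[d/2*np.cos(a),d/2*np.sin(a),0*a+h] for h in(h0,h1)])
BOT=np.vstack([cyl(.045,0,.06),cyl(.028,.074,.09)])
SB=np.vstack([cyl(.036,0,.048),cyl(.022,.06,.072)])
def fit(model,obs,x0):  # obs: list of (mask,K); x0: x,y[,yaw]; model z offset included
    def cost(x):
        P=model@(Rz(x[2]).T if len(x)>2 else np.eye(3))+[x[0],x[1],0]
        c=0
        for m,kk in obs:
            h=hullmask(P,kk); c+=1-np.minimum(h,m).sum()/np.maximum(h,m).sum()
        return c
    s=[np.r_[x0]]+[np.r_[x0]+np.eye(len(x0))[i]*[.02,.02,.15][i] for i in range(len(x0))]
    r=minimize(cost,x0,method="Nelder-Mead",options=dict(initial_simplex=s,xatol=1e-4,fatol=1e-5)); return r.x,r.fun
def mask(t,c,i=0): return cams.masks_of(t,c)[i]["mask"].astype(np.float32)
E
python3 - <<'E'
from h import *
kt,ks=K("top"),K("side")
mb=mask("bin_lip","top")
for y0 in(-.9,-.6): print("bin",fit(BIN+[0,0,.003],[(mb,kt)],[.53,-.36,y0]))
for t,M in(("bottle_mid",BOT),("small_bottle_mid",SB)):
  for i in range(3):
    for c,kk in(("top",kt),("side",ks)):
      r=cams.masks_of(t,c)
      if i<len(r):
        m=r[i]["mask"].astype(np.float32); v,u=r[i]["location"]; p=onplane(u,v,.04,kk)
        print(t,i,c,r[i]["location"],fit(M,[(m,kk)],p[:2]))
for u,v in((220.7,120.6),(353.8,112.3)): print("sheet top corner",onplane(u,v,.295,kt))
s=manip.state(); T=np.array(cams.calibration("wrist")["world_from_camera"]); R=s["ee_rot"]
print("cam in tool",R.T@T[:3,:3],R.T@(T[:3,3]-s["tcp_pos"]),cams.calibration("wrist")["fov_y"])
E
```

```text
bin (array([ 0.5321, -0.3494, -0.675 ]), np.float64(0.04025399684906006))
bin (array([ 0.5327, -0.3499, -0.6774]), np.float64(0.04080265760421753))
bottle_mid 0 top [234.7, 253.4] (array([0.45  , 0.2331]), np.float64(0.18525022268295288))
bottle_mid 0 side [259.4, 258.3] (array([0.451 , 0.2368]), np.float64(0.1079515814781189))
bottle_mid 1 top [242.1, 208.7] (array([0.4222, 0.3729]), np.float64(0.0744544267654419))
bottle_mid 1 side [284.5, 204.3] (array([0.424, 0.376]), np.float64(0.07228803634643555))
small_bottle_mid 0 top [181.0, 221.7] (array([0.6168, 0.3509]), np.float64(0.09676128625869751))
small_bottle_mid 0 side [237.5, 193.2] (array([0.6173, 0.355 ]), np.float64(0.11384892463684082))
small_bottle_mid 1 side [247.0, 297.8] (array([0.4639, 0.1185]), np.float64(0.136618971824646))
small_bottle_mid 2 side [259.6, 314.5] (array([0.4042, 0.0942]), np.float64(0.1666090488433838))
sheet top corner [0.7285 0.2888 0.295 ]
sheet top corner [ 0.7573 -0.0733  0.295 ]
cam in tool [[ 0.0001  0.9601  0.2796]
 [ 1.     -0.0003  0.0005]
 [ 0.0005  0.2796 -0.9601]] [ 0.0713 -0.0001 -0.1429] 62.08879014364281
```

```bash
cat >> h.py <<'E'
from scipy.spatial.transform import Rotation as Ro
Z=np.array([.4067,0,-.9135]); Y=np.array([.9135,0,.4067]); GR=np.c_[np.cross(Y,Z),Y,Z]
def rel(p,R,s=None,cp=None,cR=None):
    s=s or manip.state(); c=s["tcp_pos"] if cp is None else cp; Rc=s["ee_rot"] if cR is None else cR
    print("turn",np.round(Ro.from_matrix(Rc.T@R).as_rotvec(),4),"shift",np.round(1000*Rc.T@(np.array(p)-c),1))
def binpose(fl,yaw,back=0,pitch=0):
    """tool pose for bin floor point fl and yaw"""
    B=Rz(yaw)@Ro.from_euler("y",pitch).as_matrix(); R=B@GR
    return fl+B@np.array([-.089,0,.050])+R@np.array([0,0,.019-back]),R
E
python3 - <<'E'
from h import *
p,R=binpose(np.array([.532,-.35,.003]),-.676,.16); print(p); rel(p,R)
E
```

```text
[ 0.4178 -0.2584  0.1818]
turn [-0.4101  0.1047 -0.4926] shift [ 286.3 -250.7   49.5]
```

Call:
servo_tool(steps=[[-0.41,0.105,-0.493,286,-251,49.5,50],[-0.41,0.105,-0.493,286,-251,49.5,50],[-0.41,0.105,-0.493,286,-251,49.5,50],[-0.41,0.105,-0.493,286,-251,49.5,50],[-0.41,0.105,-0.493,286,-251,49.5,50],[-0.41,0.105,-0.493,286,-251,49.5,50],[-0.41,0.105,-0.493,286,-251,49.5,50],[-0.41,0.105,-0.493,286,-251,49.5,50],[-0.41,0.105,-0.493,286,-251,49.5,50],[-0.41,0.105,-0.493,286,-251,49.5,50],[-0.41,0.105,-0.493,286,-251,49.5,50]])

```text
t: 2.55
tcp_pos: [0.4174, -0.2593, 0.1823]
ee_rot: [[0.626, 0.712, 0.318], [0.78, -0.572, -0.255], [-0.0, 0.408, -0.913]]
wrist_force: [-0.8, 0.8, -0.2]
width: 0.584
finger_force: 0.0
```

```bash
python3 - <<'E'
from h import *
kw=K("wrist"); im=cams.snapshot("wrist")
p=proj(BIN@Rz(-.676).T+[.532,-.35,.003],kw)
im=im[:,:,::-1].copy()
for u,v in p: cv2.circle(im,(int(u),int(v)),2,(0,0,255),-1)
print(p)
cv2.imwrite("pics/w1.png",im); s=manip.state(); print(s["t"],s["tcp_pos"],s["width"])
for r in cams.masks_of("bin_lip","wrist"): print(r["score"],r["location"],r["mask"].sum())
E
```

```text
[[316.5813 238.7083]
 [409.7457 222.6385]
 [314.5736 270.1644]
 [463.2075 248.164 ]
 [468.43   245.2604]
 [458.6314 239.8253]
 [309.3231 233.6918]
 [310.0134 222.1609]
 [316.4342 103.2108]
 [419.5354 103.3894]
 [314.0733 102.7652]
 [482.4897 103.0154]
 [487.6413 105.2879]
 [475.8129 105.2707]
 [308.6702 148.0541]
 [309.4712 143.9178]]
2.6 [ 0.4173 -0.2595  0.1823] 0.586186859273883
0.78 [175.3, 393.5] 26298
```

View pics/w1.png

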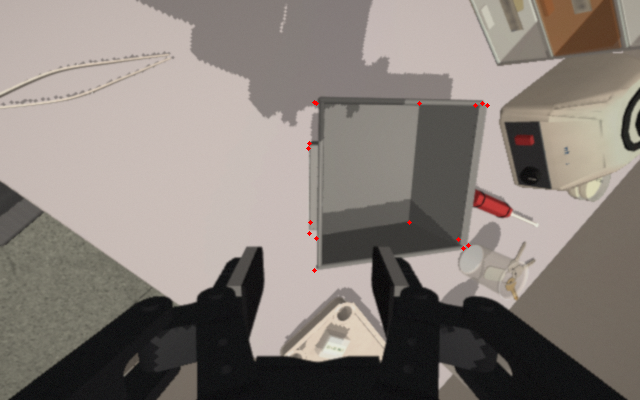

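```bash
python3 - <<'E'
from h import *
kw,kt=K("wrist"),K("top"); m=mask("bin_lip","wrist"); mt=cv2.imread  
x,f=fit(BIN+[0,0,.003],[(m,kw)],[.532,-.35,-.676]); print(x,f)
p,R=binpose(np.array([x[0],x[1],.003]),x[2],0); print(p); rel(p,R)
E
```

```text
[ 0.5335 -0.3475 -0.6895] 0.050485074520111084
[ 0.4708 -0.2958  0.0356]
turn [ 0.0004 -0.0049  0.0109] shift [  5.4  -0.7 160. ]
```

Call:
servo_tool(steps=[[0,0,0.008,4,-0.5,50,50],[0,0,0.008,4,-0.5,100,50],[0,0,0.008,4,-0.5,130,50],[0,0,0.008,4,-0.5,159,50],[0,0,0.008,4,-0.5,159,50],[0,0,0.008,4,-0.5,159,0],[0,0,0.008,4,-0.5,159,0],[0,0,0.008,4,-0.5,159,0],[0,0,0.008,4,-0.5,159,0],[0,0,0.008,4,-0.5,159,0]])

```text
t: 3.7
tcp_pos: [0.4707, -0.296, 0.0382]
ee_rot: [[0.631, 0.707, 0.319], [0.776, -0.577, -0.256], [0.003, 0.409, -0.912]]
wrist_force: [-3.8, 2.1, 7.1]
width: 0.119
finger_force: 61.8
```

```bash
python3 - <<'E'
from h import *
s=manip.state(); print(s)
# world +z lift 120 in tool axes
print(1000*s["ee_rot"].T@np.array([0,0,.15]))
im=cams.snapshot("wrist"); cv2.imwrite("pics/w2.png",im[:,:,::-1])
E
```

```text
{'t': 3.7, 'qpos': array([-45.0582,   6.7814, 123.7914,   6.012 ,  25.5145, -10.7711]), 'joint_velocities': array([ 0.0326,  0.0722, -0.1038, -0.0515,  0.1091, -0.0333]), 'joint_efforts': array([  0.4631, -26.8458, -23.7406,   0.1654,  -1.2539,  -0.0526]), 'tcp_pos': array([ 0.4707, -0.296 ,  0.0382]), 'ee_rot': array([[ 0.631 ,  0.707 ,  0.3194],
       [ 0.7757, -0.5767, -0.2561],
       [ 0.0031,  0.4094, -0.9124]]), 'wrist_force': array([-3.8497,  2.1292,  7.0968]), 'ft_torque': array([ 0.1567,  0.3978, -0.1487]), 'finger_force': 61.831480264663696, 'width': 0.11922029626083595}
[   0.4659   61.405  -136.8547]
```

View pics/w2.png

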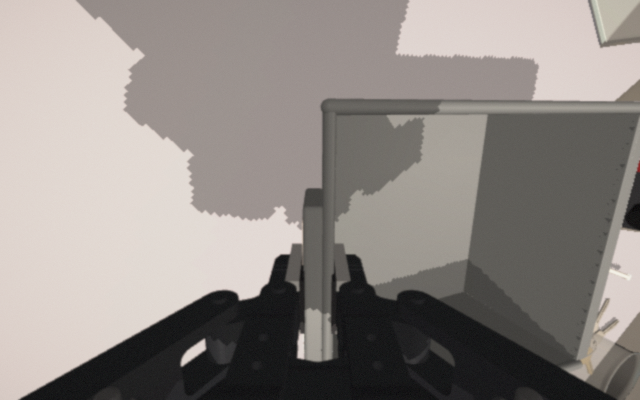

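```bash
cat >> h.py <<'E'
def lippose(lip,yaw,back=0): return binpose(np.array(lip)+Rz(yaw)@np.array([-.0625,0,-.079]),yaw,back)
E
python3 - <<'E'
from h import *
kt=K("top")
L=onplane(185+213/2.66,95+272/2.66,.126,kt); Rr=onplane(185+375/2.66,95+264/2.66,.126,kt); print(L,Rr,np.hypot(*(L-Rr)[:2]))
yaw=.079; c=(L+Rr)/2; fp=c+Rz(yaw)@[.165,0,0]; fp[2]=.14; print("fp",fp)
s=manip.state()
p,R=lippose(fp+Rz(yaw)@[-.19,0,.1],yaw); print(p,R)
rel(p,R)
E
```

```text
[0.5481 0.1851 0.126 ] [0.5602 0.0017 0.126 ] 0.18379292715407694
fp [0.7186 0.1064 0.14  ]
[0.3859 0.0801 0.1936] [[-0.0789  0.9107  0.4054]
 [ 0.9968  0.0721  0.0321]
 [ 0.      0.4067 -0.9135]]
turn [ 0.0039  0.3082 -0.6968] shift [ 238.7 -213.2 -265.2]
```

Call:
servo_tool(steps=[[0,0,0,0,18,-41,0],[0,0,0,0,36,-82,0],[0,0,0,0,54,-123,0],[0,0,0,0,61,-137,0],[0,0,0,0,61,-137,0]])

```text
t: 4.25
tcp_pos: [0.4711, -0.2968, 0.1906]
ee_rot: [[0.631, 0.706, 0.322], [0.776, -0.575, -0.259], [0.003, 0.414, -0.91]]
wrist_force: [1.1, 0.1, -1.3]
width: 0.124
finger_force: 60.5
```

```bash
python3 - <<'E'
from h import *
p,R=lippose([.7186-.19,.1064-.015,.24],.079); rel(p,R)
E
```

```text
turn [ 0.0081  0.31   -0.6956] shift [ 238.3 -276.1 -128. ]
```

Call:
servo_tool(steps=[[0.001,0.03,-0.07,24,-28,-13,0],[0.002,0.06,-0.14,48,-55,-26,0],[0.003,0.1,-0.22,76,-87,-40,0],[0.004,0.14,-0.31,105,-122,-56,0],[0.005,0.18,-0.4,138,-160,-74,0],[0.006,0.22,-0.49,170,-195,-91,0],[0.007,0.26,-0.58,200,-230,-107,0],[0.008,0.29,-0.65,222,-258,-120,0],[0.008,0.31,-0.696,238,-276,-128,0],[0.008,0.31,-0.696,238,-276,-128,0],[0.008,0.31,-0.696,238,-276,-128,0],[0.008,0.31,-0.696,238,-276,-128,0]])

```text
t: 5.45
tcp_pos: [0.3836, 0.0803, 0.1907]
ee_rot: [[-0.078, 0.914, 0.399], [0.997, 0.069, 0.036], [0.006, 0.401, -0.916]]
wrist_force: [-0.1, 0.0, -1.2]
width: 0.118
finger_force: 60.5
```

```bash
python3 - <<'E'
from h import *
s=manip.state(); print(s["t"],s["tcp_pos"],s["ee_rot"],s["width"],s["wrist_force"],s["qpos"])
im=cams.snapshot("wrist"); cv2.imwrite("pics/w3.png",im[:,:,::-1])
im=cams.snapshot("top"); cv2.imwrite("pics/t3.png",im[:,:,::-1])
im=cams.snapshot("side"); cv2.imwrite("pics/s3.png",im[:,:,::-1])
E
```

```text
5.45 [0.3836 0.0803 0.1907] [[-0.0777  0.9137  0.3989]
 [ 0.997   0.0689  0.0363]
 [ 0.0057  0.4005 -0.9163]] 0.11803550751907785 [-0.0517  0.0393 -1.2065] [ -8.6266 -42.0184 141.7889   6.5266  57.3975 -15.4208]
```

View pics/w3.png

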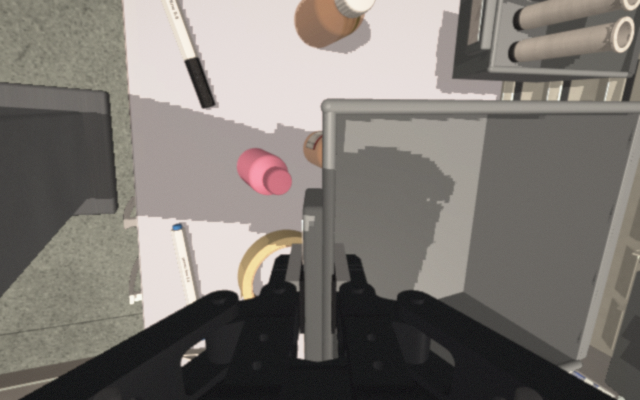

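```bash
cat >> h.py <<'E'
def overlay(im,kk,fp,yaw,box,s):
    x0,y0,x1,y1=box; o=cv2.resize(im[y0:y1,x0:x1],None,fx=s,fy=s,interpolation=cv2.INTER_CUBIC)
    def ln(P,col):
        q=(proj(np.array(P)@Rz(yaw).T+fp,kk)-[x0-.5,y0-.5])*s
        cv2.polylines(o,[np.round(q*8).astype(np.int32)],False,col,1,cv2.LINE_AA,3)
    for c in(-.134,.134):
        ln([[-.165,c-.04,-.015],[-.165,c+.04,-.015],[0,c+.04,.003],[0,c-.04,.003],[-.165,c-.04,-.015]],(0,255,0))
    ln([[0,-.07,0],[0,.07,0]],(0,0,255)); ln([[0,-.07,-.055],[0,.07,-.055]],(255,0,255))
    ln([[0,-.186,.155],[0,.186,.155]],(255,255,0)); ln([[-.056,-.15,.058],[-.056,.15,.058]],(0,255,255))
    return o
E
python3 - <<'E'
from h import *
fp=np.array([.7186,.1064,.14]);yaw=.079
a=overlay(cv2.imread("pics/top0.png"),K("top"),fp,yaw,(210,105,365,205),5)
cv2.imwrite("pics/o1.png",a)
b=overlay(cv2.imread("pics/side0.png"),K("side"),fp,yaw,(190,105,345,235),4.5)
cv2.imwrite("pics/o2.png",b)
E
```

```text
(no output)
```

View pics/o1.png

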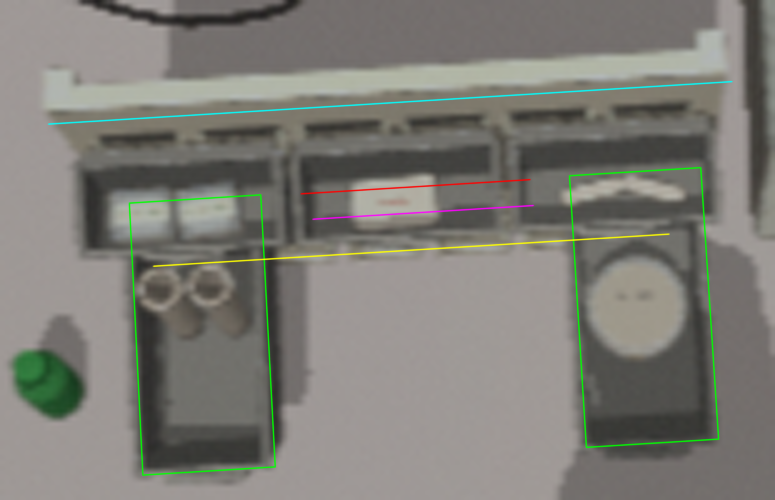

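View pics/o2.png

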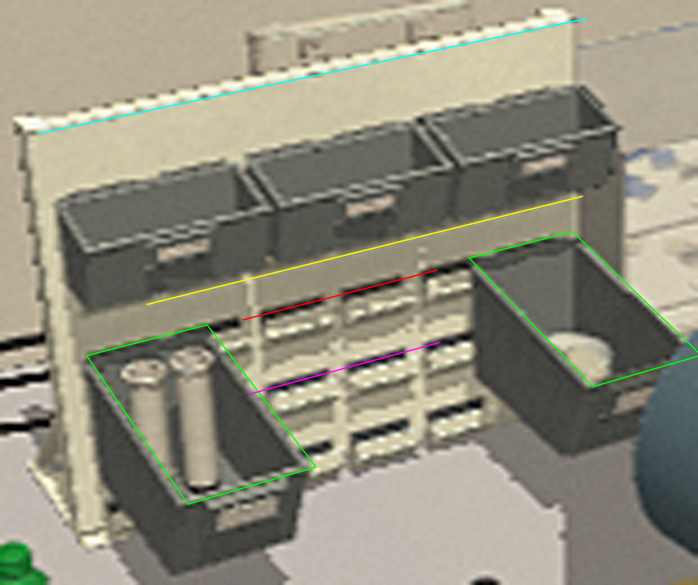

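```bash
cat >> h.py <<'E'
RG=np.array([[.631,.707,.3194],[.7757,-.5767,-.2561],[.0031,.4094,-.9124]]); YG=np.arctan2(-.5767,.707)
def lipnow(s):
    B=s["ee_rot"]@RG.T@Rz(YG); return s["tcp_pos"]+s["ee_rot"]@[.001,0,-.0162]+B@[.151,0,.029],B
FP=np.array([.7186,.1064,.14]); FY=.074
def golip(off,s=None):
    """needed turn/shift for lip at FP+off (panel axes)"""
    s=s or manip.state(); l,B=lipnow(s); Bt=Rz(FY); R=Bt@Rz(YG).T@RG
    p=FP+Bt@np.array(off)-Bt@[.151,0,.029]-R@[.001,0,-.0162]
    print("lip err panel axes",1000*Rz(FY).T@(l-FP),"B rel deg",np.degrees(Ro.from_matrix(Bt.T@B).as_rotvec()),"F",Bt.T@s["wrist_force"],s["t"])
    rel(p,R,s)
E
python3 - <<'E'
from h import *
golip([-.085,0,.10]); golip([-.08,0,.022]); golip([-.02,0,.022])
E
```

```text
lip err panel axes [-190.8831   -0.4519   93.9755] B rel deg [0.1438 0.4899 0.0969] F [ 1.4045  0.5498 -2.3607] 5.6
turn [-0.0086 -0.003   0.0005] shift [ 0.3 99.2 38.3]
lip err panel axes [-190.8831   -0.4519   93.9755] B rel deg [0.1438 0.4899 0.0969] F [ 1.4045  0.5498 -2.3607] 5.6
turn [-0.0086 -0.003   0.0005] shift [ -0.2  72.5 111.7]
lip err panel axes [-190.8831   -0.4519   93.9755] B rel deg [0.1438 0.4899 0.0969] F [ 1.4045  0.5498 -2.3607] 5.6
turn [-0.0086 -0.003   0.0005] shift [ -0.3 127.4 135.8]
```

Call:
servo_tool(steps=[[-0.004,-0.001,0,0,35,14,0],[-0.009,-0.003,0,0,70,28,0],[-0.009,-0.003,0,0,99,38,0],[-0.009,-0.003,0,0,88,65,0],[-0.009,-0.003,0,0,75,105,0],[-0.009,-0.003,0,0,73,112,0],[-0.009,-0.003,0,0,73,112,0],[-0.009,-0.003,0,0,73,112,0]])

```text
t: 6.4
tcp_pos: [0.4967, 0.0897, 0.1206]
ee_rot: [[-0.077, 0.908, 0.412], [0.997, 0.069, 0.034], [0.002, 0.413, -0.911]]
wrist_force: [0.1, -0.5, -0.6]
width: 0.117
finger_force: 60.6
```

```bash
python3 - <<'E'
from h import *
golip([-.02,0,.022]);golip([-.01,0,.022])
E
```

```text
lip err panel axes [-78.3318   0.9715  24.9721] B rel deg [-0.0455 -0.2457  0.1041] F [ 0.0729 -0.5171 -0.6356] 6.4
turn [ 0.0043 -0.      0.002 ] shift [-0.9 52.  26.2]
lip err panel axes [-78.3318   0.9715  24.9721] B rel deg [-0.0455 -0.2457  0.1041] F [ 0.0729 -0.5171 -0.6356] 6.4
turn [ 0.0043 -0.      0.002 ] shift [-0.9 61.1 30.3]
```

Call:
servo_tool(steps=[[0.004,0,0.002,-0.9,30,15,0],[0.004,0,0.002,-0.9,50,25,0],[0.004,0,0.002,-0.9,59,29,0],[0.004,0,0.002,-0.9,59,29,0],[0.004,0,0.002,-0.9,59,29,0]])

```text
t: 6.9
tcp_pos: [0.5612, 0.0943, 0.1174]
ee_rot: [[-0.076, 0.91, 0.407], [0.997, 0.068, 0.034], [0.003, 0.408, -0.913]]
wrist_force: [0.1, -0.0, -2.4]
width: 0.12
finger_force: 61.0
```

```bash
python3 - <<'E'
from h import *
golip([-.004,0,.022])
E
```

```text
lip err panel axes [-13.473    0.6286  21.0567] B rel deg [0.0178 0.0665 0.0397] F [ 0.1019 -0.0549 -2.3884] 6.9
turn [-0.0012 -0.0006  0.0005] shift [-0.6  9.   3.2]
```

Call:
servo_tool(steps=[[0,0,0,-0.5,1.8,0.3,0],[0,0,0,-0.5,3.7,1.2,0],[0,0,0,-0.5,5.5,2,0],[0,0,0,-0.5,7.3,2.8,0],[0,0,0,-0.5,7.3,2.8,0]])

```text
t: 7.4
tcp_pos: [0.5638, 0.0948, 0.1132]
ee_rot: [[-0.077, 0.916, 0.394], [0.997, 0.069, 0.035], [0.005, 0.395, -0.918]]
wrist_force: [-17.2, -1.7, 2.3]
width: 0.114
finger_force: 61.7
```

```bash
python3 - <<'E'
from h import *
golip([-.002,0,.022])
E
```

```text
lip err panel axes [-10.193    1.0152  14.7629] B rel deg [0.0823 0.8728 0.1182] F [-17.2837  -0.459    2.2816] 7.4
turn [-0.0152 -0.0022  0.0012] shift [-0.8 10.1 -1.1]
```

Call:
servo_tool(steps=[[0,0,0,-0.5,-4,-3,0],[0,0,0,-0.5,-8,-8,0],[0,0,0,-0.5,-8,-8,0],[0,0,0,-0.5,-8,-8,0]])

```text
t: 7.8
tcp_pos: [0.5589, 0.093, 0.1217]
ee_rot: [[-0.076, 0.91, 0.407], [0.997, 0.068, 0.034], [0.003, 0.408, -0.913]]
wrist_force: [0.3, 0.2, -2.3]
width: 0.115
finger_force: 61.0
```

```bash
python3 - <<'E'
from h import *
golip([-.012,0,.026])
for c in("wrist","side","top"): cv2.imwrite(f"pics/{c[0]}4.png",cams.snapshot(c)[:,:,::-1])
g=[cv2.imread(f"pics/w{i}.png",0) for i in(2,3,4)]
pts=np.float32([[327,105],[575,360],[470,262],[487,117],[610,230],[313,200],[580,340],[440,108]]).reshape(-1,1,2)
for i in(1,2):
    q,st,e=cv2.calcOpticalFlowPyrLK(g[0],g[i],pts,None,winSize=(21,21)); print(np.c_[pts[:,0],(q-pts)[:,0],st,e])
E
python3 - <<'E'
import cv2
b=cv2.imread("pics/w4.png"); a=cv2.imread("pics/w2.png"); s=cv2.imread("pics/s4.png")
import numpy as np
o=np.hstack([cv2.resize(b[60:400,290:640],None,fx=.8,fy=.8),cv2.resize(s[105:235,190:345],None,fx=3.2,fy=3.2,interpolation=2)[:272]])
p=cv2.resize(s[105:235,190:345],None,fx=3.4,fy=3.4,interpolation=2)
q=cv2.resize(b[60:400,290:640],(270,262)); H=max(p.shape[0],262)
f=lambda i:np.vstack([i,np.zeros((H-i.shape[0],i.shape[1],3),np.uint8)])
cv2.imwrite("pics/c4.png",np.hstack([f(q),f(p)]))
E
```

```text
lip err panel axes [-15.8843  -0.5356  25.2941] B rel deg [0.0164 0.0624 0.0275] F [ 0.3025  0.1652 -2.3098] 7.8
turn [-0.0011 -0.0005  0.0003] shift [0.6 3.8 1.1]
[[ 327.      105.        0.5902   70.2868    1.       13.0295]
 [ 575.      360.       -0.5692   -0.242     1.       16.9779]
 [ 470.      262.       -4.7867   32.4627    1.       11.0103]
 [ 487.      117.      127.5154 -206.2741    0.        0.    ]
 [ 610.      230.      111.3893   45.9811    0.           nan]
 [ 313.      200.        0.2945   -0.4292    1.        3.1614]
 [ 580.      340.       -0.4876    0.8362    1.        9.5865]
 [ 440.      108.      -93.7859   15.8751    1.       15.1954]]
[[ 327.      105.      165.0705   13.6052    1.       13.3753]
 [ 575.      360.        5.8191    3.6497    1.       19.8298]
 [ 470.      262.       -4.8064   32.3845    1.       10.6433]
 [ 487.      117.      116.8069 -224.7358    0.        0.    ]
 [ 610.      230.      128.7072   71.3697    0.        0.    ]
 [ 313.      200.        0.2193   -0.3937    1.        2.7   ]
 [ 580.      340.      126.7232  -11.6915    0.        1.    ]
 [ 440.      108.       86.9092 -197.1831    0.        1.    ]]
```

View pics/c4.png

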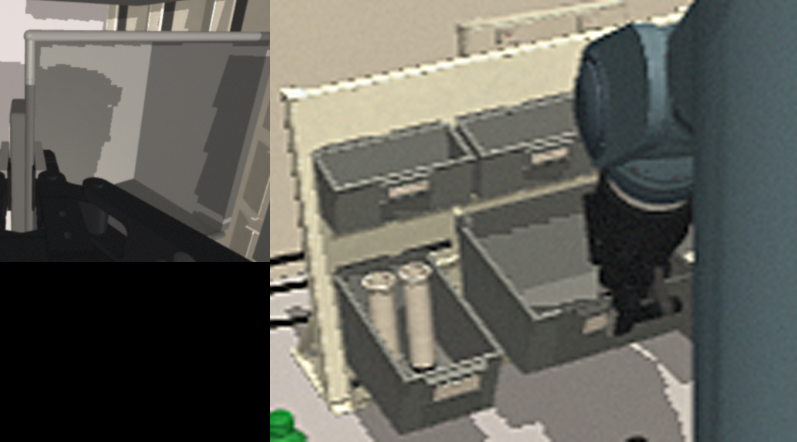

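```bash
python3 - <<'E'
from h import *
kw=K("wrist"); im=cv2.imread("pics/w4.png"); x0,y0,s=480,40,4.5
o=cv2.resize(im[y0:y0+130,x0:640],None,fx=s,fy=s,interpolation=cv2.INTER_CUBIC)
for z in(.03,.085,.14,.195):
  for dx,col in((0,(0,0,255)),(-.01,(0,255,0))):
    q=proj(np.array([[dx,y,z-.14] for y in np.linspace(-.07,.12,20)])@Rz(FY).T+FP,kw)
    if z==.14: print(dx,q[[0,-1]])
    cv2.polylines(o,[np.round((q+.5-[x0,y0])*s*8).astype(np.int32)],False,col,1,cv2.LINE_AA,3)
l,B=lipnow(manip.state())
q=proj(np.array([[x,y,.003] for x in(0,.007) for y in np.linspace(-.07,.07,9)])@B.T+l,kw)
for p in q: cv2.circle(o,tuple(np.int32((p+.5-[x0,y0])*s)),2,(255,255,0),-1)
cv2.imwrite("pics/o4.png",o)
E
```

```text
0 [[547.6408 323.1693]
 [618.6159   3.0793]]
-0.01 [[537.8578 327.0518]
 [607.426    0.6325]]
```

View pics/o4.png

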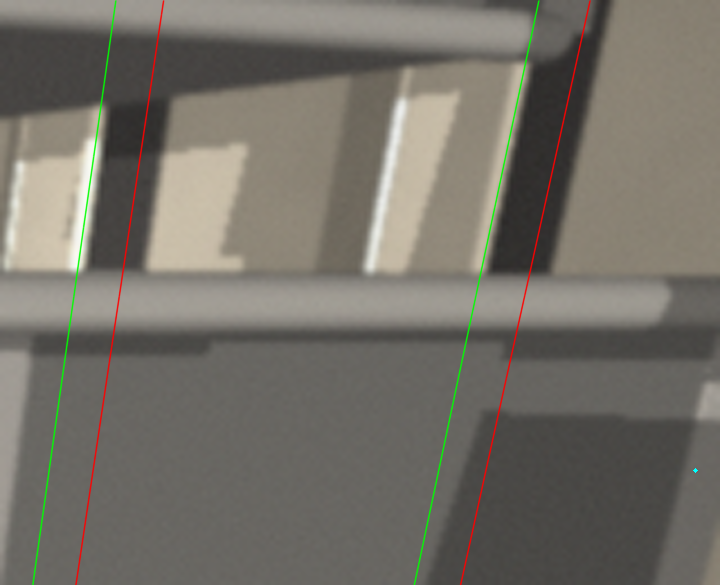

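```bash
sed -i 's/FP=np.array.*/FP=np.array([.7186,.1064,.14])+Rz(.074)@[-.010,0,0]; FY=.074/' h.py; python3 - <<'E'
from h import *
for o in((-.003,0,.021),(-.003,0,.013),(-.002,0,.008),(-.001,0,.003),(-.001,0,0)): golip(o)
E
```

```text
lip err panel axes [-5.9753 -0.4843 24.6542] B rel deg [0.0214 0.121  0.0355] F [ 0.482   0.1303 -1.3194] 7.95
turn [-0.0021 -0.0006  0.0004] shift [0.5 1.2 4.9]
lip err panel axes [-5.9753 -0.4843 24.6542] B rel deg [0.0214 0.121  0.0355] F [ 0.482   0.1303 -1.3194] 7.95
turn [-0.0021 -0.0006  0.0004] shift [ 0.5 -2.1 12.2]
lip err panel axes [-5.9753 -0.4843 24.6542] B rel deg [0.0214 0.121  0.0355] F [ 0.482   0.1303 -1.3194] 7.95
turn [-0.0021 -0.0006  0.0004] shift [ 0.5 -3.2 17.1]
lip err panel axes [-5.9753 -0.4843 24.6542] B rel deg [0.0214 0.121  0.0355] F [ 0.482   0.1303 -1.3194] 7.95
turn [-0.0021 -0.0006  0.0004] shift [ 0.5 -4.3 22.1]
lip err panel axes [-5.9753 -0.4843 24.6542] B rel deg [0.0214 0.121  0.0355] F [ 0.482   0.1303 -1.3194] 7.95
turn [-0.0021 -0.0006  0.0004] shift [ 0.5 -5.5 24.9]
```

Call:
servo_tool(steps=[[-0.002,0,0,0.5,1.2,4.9,0],[-0.002,0,0,0.5,1.2,4.9,0],[-0.002,0,0,0.5,-0.5,8.5,0],[-0.002,0,0,0.5,-2.1,12.2,0],[-0.002,0,0,0.5,-2.6,14.6,0],[-0.002,0,0,0.5,-3.2,17.1,0],[-0.002,0,0,0.5,-3.2,17.1,0]])

```text
t: 8.65
tcp_pos: [0.5621, 0.0939, 0.1034]
ee_rot: [[-0.076, 0.911, 0.406], [0.997, 0.068, 0.034], [0.004, 0.408, -0.913]]
wrist_force: [-0.6, -0.9, -1.9]
width: 0.118
finger_force: 60.9
```

```bash
python3 - <<'E'
from h import *
for o in((-.001,0,.003),(-.001,0,-.001)): golip(o)
E
```

```text
lip err panel axes [-2.5532  0.1464  6.9421] B rel deg [0.0334 0.0925 0.0342] F [-0.7106 -0.8632 -1.9268] 8.65
turn [-0.0016 -0.0008  0.0003] shift [-0.1 -0.2  4.5]
lip err panel axes [-2.5532  0.1464  6.9421] B rel deg [0.0334 0.0925 0.0342] F [-0.7106 -0.8632 -1.9268] 8.65
turn [-0.0016 -0.0008  0.0003] shift [-0.1 -1.9  8.1]
```

Call:
servo_tool(steps=[[0,0,0,0,-0.1,2.2,0],[0,0,0,0,-0.2,4.5,0],[0,0,0,0,-1,6.3,0],[0,0,0,0,-1.9,8.1,0],[0,0,0,0,-1.9,8.1,0]])

```text
t: 9.15
tcp_pos: [0.5639, 0.0941, 0.0957]
ee_rot: [[-0.076, 0.91, 0.407], [0.997, 0.068, 0.034], [0.004, 0.409, -0.913]]
wrist_force: [-2.3, -0.8, -0.7]
width: 0.119
finger_force: 61.1
```

```bash
python3 - <<'E'
from h import *
golip((-.0005,0,-.002))
E
```

```text
lip err panel axes [-0.7538  0.1579 -0.586 ] B rel deg [0.0261 0.0353 0.0348] F [-2.3296 -0.6749 -0.6877] 9.15
turn [-0.0006 -0.0007  0.0004] shift [-0.1 -0.4  1.5]
```

Call:
servo_tool(steps=[[0,0,0,0,-0.4,1,0],[0,0,0,0,-0.8,2,0],[0,0,0,0,-1.2,3,0],[0,0,0,0,-1.2,3,0]])

```text
t: 9.55
tcp_pos: [0.5633, 0.094, 0.093]
ee_rot: [[-0.077, 0.911, 0.406], [0.997, 0.069, 0.034], [0.003, 0.408, -0.913]]
wrist_force: [-17.6, -3.9, 11.8]
width: 0.12
finger_force: 64.1
```

```bash
python3 - <<'E'
from h import *
golip((-.0005,0,-.002))
E
```

```text
lip err panel axes [-1.3224  0.2736 -3.4279] B rel deg [0.0009 0.1027 0.0708] F [-17.7951  -2.5987  11.8061] 9.55
turn [-0.0018 -0.0005  0.0011] shift [-0.1  1.3 -0.7]
```

Call:
servo_tool(steps=[[0,0,0,0,-1.2,-1.2,0],[0,0,0,0,-1.2,-1.2,0]])

```text
t: 9.75
tcp_pos: [0.5637, 0.094, 0.0946]
ee_rot: [[-0.076, 0.909, 0.411], [0.997, 0.068, 0.034], [0.003, 0.412, -0.911]]
wrist_force: [0.1, 0.3, 1.6]
width: 0.121
finger_force: 60.9
```

Call:
servo_tool(steps=[[0,0,0,0,0,0,40],[0,0,0,0,0,0,40],[0,0,0,0,0,0,40],[0,0,0,0,0,0,40],[0,0,0,0,0,0,40]])

```text
t: 10.25
tcp_pos: [0.5624, 0.094, 0.093]
ee_rot: [[-0.076, 0.91, 0.407], [0.997, 0.068, 0.034], [0.004, 0.408, -0.913]]
wrist_force: [-0.7, -0.3, -1.2]
width: 0.467
finger_force: 0.0
```

Call:
servo_tool(steps=[[0,0,0,0,0,-10,40],[0,0,0,0,0,-30,40],[0,0,0,0,0,-65,40],[0,0,0,0,0,-110,40],[0,0,0,0,0,-110,40],[0,0,0,0,0,-110,40]])

```text
t: 10.85
tcp_pos: [0.5181, 0.0902, 0.1958]
ee_rot: [[-0.076, 0.908, 0.411], [0.997, 0.068, 0.034], [0.003, 0.412, -0.911]]
wrist_force: [0.0, -0.1, -0.1]
width: 0.469
finger_force: 0.0
```

```bash
python3 - <<'E'
from h import *
kw=K("wrist")
for c in("wrist","side","top"): cv2.imwrite(f"pics/{c[0]}5.png",cams.snapshot(c)[:,:,::-1])
m=mask("bin_lip","wrist"); print(m.sum())
fl=FP+Rz(FY)@[-.0625,0,-.079]
h=hullmask(BIN@Rz(FY).T+fl,kw); print("iou nominal",np.minimum(h,m).sum()/np.maximum(h,m).sum())
s=manip.state(); print(s["t"],s["tcp_pos"],s["wrist_force"],s["width"],s["qpos"])
im=cv2.imread("pics/w5.png")
for p in proj(BIN@Rz(FY).T+fl,kw): cv2.circle(im,tuple(np.int32(p)),2,(0,0,255),-1)
sd=cv2.imread("pics/s5.png")
for p in proj(BIN@Rz(FY).T+fl,K("side")): cv2.circle(sd,tuple(np.int32(p)),0,(0,0,255),-1)
o=np.hstack([cv2.resize(im[:,220:640],(420,400)),cv2.resize(sd[105:235,225:350],(380,400),interpolation=2)])
cv2.imwrite("pics/c5.png",o)
E
```

```text
33620.0
iou nominal 0.91550064
11.05 [0.5169 0.0903 0.1919] [ 0.1963 -0.8897  0.2156] 0.46842208740640445 [ -4.3409 -14.5802 124.4518   5.1359  46.5715 -11.3994]
```

View pics/c5.png

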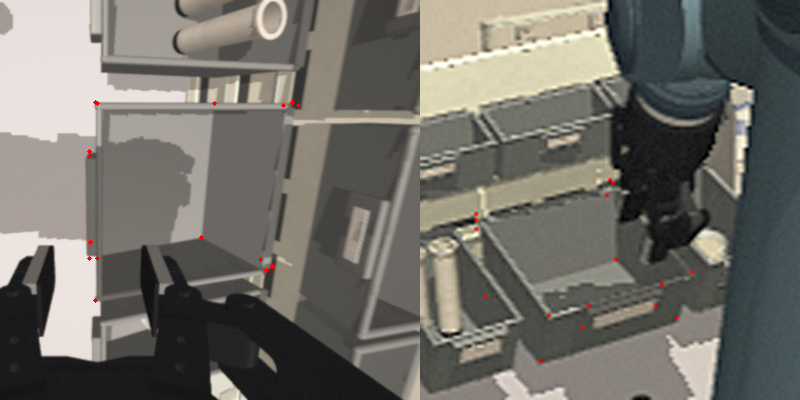

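```bash
cat >> h.py <<'E'
GB=np.c_[-Y,[0,1,0],Z]
def botpose(mid,back=0,yaw=FY,h=-.003):
    R=Rz(yaw)@GB; return np.array(mid)+[0,0,h]+R@np.array([0,0,.019-back]),R
E
python3 - <<'E'
from h import *
print(np.linalg.det(GB),FP)
p,R=botpose([.4505,.235,.045],.13); print(p); rel(p,R)
E
```

```text
0.99988714 [0.7086 0.1057 0.14  ]
[0.4055 0.2317 0.1434]
turn [ 0.0028 -0.0043 -1.5706] shift [ 149.3 -111.7    4.1]
```

Call:
servo_tool(steps=[[0,0,-0.14,0,-30,-20,40],[0,0,-0.28,15,-60,-30,60],[0,0,-0.42,35,-80,-30,80],[0,0,-0.56,60,-100,-30,80],[0,0,-0.7,85,-112,-30,80],[0,0,-0.84,110,-112,-25,80],[0,0,-0.98,130,-112,-15,80],[0,0,-1.12,149,-112,4,80],[0,0,-1.26,149,-112,4,80],[0,0,-1.4,149,-112,4,80],[0.003,-0.004,-1.54,149,-112,4,80],[0.003,-0.004,-1.571,149,-112,4,80]])

```text
t: 12.25
tcp_pos: [0.4054, 0.2313, 0.143]
ee_rot: [[-0.911, -0.077, 0.405], [-0.072, 0.997, 0.029], [-0.406, -0.003, -0.914]]
wrist_force: [0.3, -0.1, 0.1]
width: 0.94
finger_force: 0.0
```

```bash
python3 - <<'E'
from h import *
kw=K("wrist"); s=manip.state(); print(s["t"],s["tcp_pos"],s["ee_rot"],s["qpos"])
im=cams.snapshot("wrist"); cv2.imwrite("pics/w6.png",im[:,:,::-1])
for r in cams.masks_of("bottle_mid","wrist")[:3]:
    m=r["mask"].astype(np.float32); ys,xs=np.where(m>0)
    print(r["score"],r["location"],m.sum(),xs.min(),xs.max(),ys.min(),ys.max(),im[m>0].mean(0))
    print(fit(BOT,[(m,kw)],[.4505,.235]))
q=proj(BOT+[.4505,.235,0],kw); print(q.min(0),q.max(0))
E
```

```text
12.25 [0.4054 0.2313 0.143 ] [[-0.9109 -0.0774  0.4053]
 [-0.0718  0.997   0.029 ]
 [-0.4063 -0.0027 -0.9137]] [ 19.1038 -18.1114 132.7384  -8.9658  42.4808 -69.972 ]
0.7 [181.1, 506.0] 6749.0 458 554 129 240 [157.0431  77.3368  72.5521]
(array([0.4505, 0.235 ]), np.float64(1.0))
0.66 [202.4, 316.3] 4827.0 288 346 151 254 [134.8666 109.6511  90.5038]
(array([0.4532, 0.2347]), np.float64(0.1025928258895874))
[287.6074 146.1746] [347.4728 256.6827]
```

```bash
python3 - <<'E'
from h import *
p,R=botpose([.4525,.2347,.045]); print(p); rel(p,R)
E
```

```text
[0.4602 0.2353 0.0246]
turn [-0.001  -0.      0.0007] shift [ -1.9   0.2 130.7]
```

Call:
servo_tool(steps=[[0,0,0,-2,0.2,40,80],[0,0,0,-2,0.2,80,80],[0,0,0,-2,0.2,110,80],[0,0,0,-2,0.2,130,80],[0,0,0,-2,0.2,130,80],[0,0,0,-2,0.2,130,30],[0,0,0,-2,0.2,130,30],[0,0,0,-2,0.2,130,30],[0,0,0,-2,0.2,130,30],[0,0,0,-2,0.2,130,30]])

```text
t: 13.35
tcp_pos: [0.4619, 0.236, 0.0285]
ee_rot: [[-0.909, -0.075, 0.411], [-0.068, 0.997, 0.031], [-0.412, 0.0, -0.911]]
wrist_force: [-2.9, -1.0, 8.0]
width: 0.504
finger_force: 61.8
```

```bash
python3 - <<'E'
from h import *
s=manip.state(); print(s["wrist_force"],s["tcp_pos"])
def f(x,z): 
    fl=FP+Rz(FY)@[x,0,0]; p,R=botpose([fl[0],fl[1],z+.045]); print(p); rel(p,R)
print("lift",1000*s["ee_rot"].T@[0,0,.17]); f(-.30,.19); f(-.09,.19);f(-.09,.063)
E
```

```text
[-2.8677 -1.0181  8.0358] [0.4619 0.236  0.0285]
lift [ -70.0469    0.0012 -154.8981]
[0.4172 0.0841 0.2146]
turn [0.0003 0.0058 0.0006] shift [ -25.7 -148.2 -192.6]
[0.6266 0.0996 0.2146]
turn [0.0003 0.0058 0.0006] shift [-217.  -148.3 -106.1]
[0.6266 0.0996 0.0876]
turn [0.0003 0.0058 0.0006] shift [-164.7 -148.3    9.6]
```

Call:
servo_tool(steps=[[0,0,0,-15,0,-34,30],[0,0,0,-33,0,-73,30],[0,0,0,-50,0,-111,30],[0,0,0,-64,-20,-142,30],[0,0,0,-64,-55,-142,30],[0,0,0,-64,-95,-142,30],[0,0,0,-64,-130,-142,30],[0,0,0,-64,-148,-142,30],[0,0,0,-90,-148,-128,30],[0,0,0,-125,-148,-112,30],[0,0,0,-125,-148,-112,30]])

```text
t: 14.45
tcp_pos: [0.5421, 0.0927, 0.1796]
ee_rot: [[-0.91, -0.073, 0.407], [-0.067, 0.997, 0.03], [-0.408, -0.0, -0.913]]
wrist_force: [-0.4, 0.3, -0.9]
width: 0.504
finger_force: 62.0
```

```bash
python3 - <<'E'
from h import *
s=manip.state(); R=s["ee_rot"]; print(s["wrist_force"],s["width"],s["t"])
b=s["tcp_pos"]+[-.0092,-.001,-.0285]; print("bottle bottom",b,"panel",Rz(FY).T@(b-FP))
for x,z in((-.093,.146),(-.093,.066),(-.093,.061)):
    t=FP+Rz(FY)@[x,0,0]; t[2]=z; rel(s["tcp_pos"]+t-b,Rz(FY)@GB,s)
E
```

```text
[-0.3949  0.2936 -0.9232] 0.5039117997120826 14.45
bottle bottom [0.5329 0.0917 0.1511] panel [-0.1762 -0.001   0.0111]
turn [-0.0004  0.0017 -0.0004] shift [-73.9   1.   38.6]
turn [-0.0004  0.0017 -0.0004] shift [-41.3   1.  111.7]
turn [-0.0004  0.0017 -0.0004] shift [-39.2   1.  116.2]
```

Call:
servo_tool(steps=[[0,0,0,-30,0.5,15,30],[0,0,0,-60,1,30,30],[0,0,0,-74,1,38.6,30],[0,0,0,-74,1,38.6,30],[0,0,0,-62,1,66,30],[0,0,0,-51,1,90,30],[0,0,0,-43,1,107,30],[0,0,0,-41,1,112,30],[0,0,0,-41,1,112,30]])

```text
t: 15.35
tcp_pos: [0.6215, 0.1004, 0.0943]
ee_rot: [[-0.911, -0.074, 0.406], [-0.068, 0.997, 0.03], [-0.408, -0.0, -0.913]]
wrist_force: [0.6, -0.8, -0.5]
width: 0.505
finger_force: 62.0
```

```bash
python3 - <<'E'
from h import *
s=manip.state(); b=s["tcp_pos"]+[-.0092,-.001,-.0285]; print(s["wrist_force"],s["ee_rot"]@GB.T); print("bottle bottom",b,"panel",Rz(FY).T@(b-FP))
E
```

```text
[ 0.5788 -0.7971 -0.4584] [[ 0.9972 -0.0745 -0.0009]
 [ 0.0745  0.9972  0.0002]
 [ 0.0009 -0.0003  0.9999]]
bottle bottom [0.6123 0.0994 0.0658] panel [-0.0965  0.0009 -0.0742]
```

Call:
servo_tool(steps=[[0,0,0,0.4,0,0.9,30],[0,0,0,0.8,0,1.8,30],[0,0,0,1.2,0,2.7,30],[0,0,0,1.6,0,3.6,30],[0,0,0,1.6,0,3.6,30]])

```text
t: 15.85
tcp_pos: [0.6229, 0.1003, 0.091]
ee_rot: [[-0.91, -0.074, 0.408], [-0.068, 0.997, 0.03], [-0.409, -0.001, -0.912]]
wrist_force: [-0.6, -1.2, -2.2]
width: 0.507
finger_force: 62.0
```

Call:
servo_tool(steps=[[0,0,0,0.4,0,0.9,30],[0,0,0,0.8,0,1.8,30],[0,0,0,0.8,0,1.8,30]])

```text
t: 16.15
tcp_pos: [0.6227, 0.1003, 0.0887]
ee_rot: [[-0.91, -0.074, 0.408], [-0.068, 0.997, 0.03], [-0.409, -0.0, -0.913]]
wrist_force: [0.2, -0.1, -0.5]
width: 0.506
finger_force: 62.0
```

Call:
servo_tool(steps=[[0,0,0,0.3,0,0.7,30],[0,0,0,0.6,0,1.4,30],[0,0,0,0.6,0,1.4,30]])

```text
t: 16.45
tcp_pos: [0.6228, 0.1003, 0.0873]
ee_rot: [[-0.91, -0.074, 0.408], [-0.068, 0.997, 0.03], [-0.409, -0.001, -0.913]]
wrist_force: [-0.5, -0.0, -0.8]
width: 0.507
finger_force: 62.0
```

Call:
servo_tool(steps=[[0,0,0,0.4,0,0.9,30],[0,0,0,0.8,0,1.8,30],[0,0,0,0.8,0,1.8,30]])

```text
t: 16.75
tcp_pos: [0.6237, 0.1003, 0.0867]
ee_rot: [[-0.909, -0.074, 0.41], [-0.068, 0.997, 0.03], [-0.411, -0.001, -0.912]]
wrist_force: [-3.3, 0.8, 4.2]
width: 0.507
finger_force: 62.7
```

Call:
servo_tool(steps=[[0,0,0,0,0,0,50],[0,0,0,0,0,0,60],[0,0,0,0,0,0,64],[0,0,0,0,0,0,64],[0,0,0,0,0,-8,64],[0,0,0,0,0,-25,64],[0,0,0,0,0,-60,64],[0,0,0,0,0,-100,64],[0,0,0,0,0,-145,64],[0,0,0,0,0,-145,64],[0,0,0,0,0,-145,64]])

```text
t: 17.85
tcp_pos: [0.5641, 0.0959, 0.22]
ee_rot: [[-0.908, -0.074, 0.412], [-0.068, 0.997, 0.03], [-0.413, -0.001, -0.911]]
wrist_force: [-0.7, 0.3, -1.3]
width: 0.743
finger_force: 0.0
```

```bash
python3 - <<'E'
from h import *
s=manip.state(); print(s["t"],s["tcp_pos"],s["width"],s["wrist_force"])
for c in("wrist","side","top"):
    kk=K(c); im=cams.snapshot(c); cv2.imwrite(f"pics/{c[0]}7.png",im[:,:,::-1])
    for r in cams.masks_of("bottle_mid",c)[:3]:
        m=r["mask"].astype(np.float32); v,u=r["location"]; x0=onplane(u,v,.1,kk)[:2]
        x,f=fit(BOT+[0,0,.058],[(m,kk)],x0); print(c,"bottle",r["score"],x,f,"panel",Rz(FY).T@(np.r_[x,.058]-FP))
    for r in cams.masks_of("bin_lip",c)[:2]:
        m=r["mask"].astype(np.float32)
        for dz,pt in((0,0),(0,.03),(.006,0),(.012,0)):
            B=Rz(FY)@Ro.from_euler("y",-pt).as_matrix(); P=(BIN-[.0625,0,.079])@B.T+FP+[0,0,dz]
            h=hullmask(P,kk); print(c,"bin",round(r["score"],2),dz,pt,np.minimum(h,m).sum()/np.maximum(h,m).sum())
    for r in cams.masks_of("small_bottle_mid",c)[:3]: print(c,"small",r["score"],r["location"])
E
```

```text
17.85 [0.5641 0.0959 0.22  ] 0.7427567623896485 [-0.7423  0.3104 -1.2771]
wrist bottle 0.79 [0.6134 0.1001] 0.1297094225883484 panel [-0.0954  0.0015 -0.082 ]
wrist bin 0.82 0 0 0.8137629
wrist bin 0.82 0 0.03 0.8070803
wrist bin 0.82 0.006 0 0.7779985
wrist bin 0.82 0.012 0 0.71791965
wrist small 0.96 [182.7, 577.2]
side bottle 0.91 [0.3547 0.3869] 0.17279261350631714 panel [-0.3321  0.3066 -0.082 ]
side bottle 0.49 [0.6626 0.085 ] 0.4624795913696289 panel [-0.0475 -0.0172 -0.082 ]
side bin 0.85 0 0 0.8384926
side bin 0.85 0 0.03 0.8373581
side bin 0.85 0.006 0 0.7822686
side bin 0.85 0.012 0 0.7205602
side small 0.73 [245.9, 295.9]
side small 0.59 [234.3, 193.0]
top bottle 0.6 [0.417  0.3567] 0.1636275053024292 panel [-0.2723  0.272  -0.082 ]
top bottle 0.46 [0.6124 0.0976] 0.2706725597381592 panel [-0.0966 -0.001  -0.082 ]
top bin 0.9 0 0 0.52805233
top bin 0.9 0 0.03 0.52839845
top bin 0.9 0.006 0 0.52440035
top bin 0.9 0.012 0 0.51680917
top small 0.74 [182.6, 218.5]
top small 0.41 [178.1, 295.4]
```

```bash
python3 -c "
from bench import manip
print(manip.sign_off())"
```

```text
the job is handed in; nothing more can be done
None
```

The job is handed in at about 18 s of the 54 s allowed: the loose bin hangs between the two fixed bins, hooked over the louvre as far as camera fit and contact forces show, and the larger amber bottle stands in it with the smaller one left alone; an earlier hooking try pressed the bin on the louvre at about 17 N.

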